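Index the table and hold the probe in the bush

ROBOT

A 6-joint arm with a two-finger parallel gripper is mounted at the origin on a cart in front of the work surface, level with it; the furniture and walls round the work are solid. World frame = base frame: x ahead of the robot, y to its left, z up, the work surface at z = 0. Lengths are in mm, angles in rad, forces in N, time in s.
With the tool pointing down it reaches from about 425 to 1125 mm from the base axis. Payload 14.9 kg.
Tool frame: the origin (TCP) lies midway between the tips of the shut fingers; the grasp point (between the pads) lies 19 mm behind it (hold_point_z is the distance from the TCP to the grasp point, in mm); z points along the fingers, x is the direction in which the jaws open and shut, and the axes are right-handed (so a half turn about z gives the same grasp; the last joint's range is limited). The gripper opens to 91 mm and grips with 3 to 60 N. Pads are 32 mm wide; open, the fingers measure 118 mm over their backs; the gripper's body (76 mm by 178 mm) begins 60 mm behind the grasp point.
Start: joints at [1.278, 0.379, 1.734, -0, 1.028, -0.033], TCP at [179.828, 676.52, 213.932] pointing down, gripper open.
Joint ranges: [-2.77, 2.77], [-0.74, 2.19], [0, 2.66], [-1.06, 4.2], [0.31, 2.87], [-3.08, 3.08]. Speed limits (rad/s): [1.89, 1.89, 2.39, 3.14, 3.14, 3.14].

INTERFACE

Orientations are given as [roll, pitch, yaw] about the fixed x, y, z axes, in that order (R = Rz(yaw) Ry(pitch) Rx(roll)).
In Python, from bench import observe, get_image, camera_model, sign_off, hold_point_z gives the robot as it stands.
- The arm moves only by the shell command python3 -m pendant 'ROWS' [FORCE]. ROWS is JSON, a list of rows, each a list of 7 numbers: the shift along the tool's x, y, z in cm, then the turn, a rotation vector about the tool's x, y, z in rad, then the finger opening in cm, from 0 to 9.12. A call has 1 to 12 rows; each row is the pose to reach, as a shift and turn from the pose commanded when the call began, along the tool's axes at that moment; what a row does not reach only later rows make up. A row lasts 1/10 s, in which the tool goes at most 50 mm and 8.59 degrees, less where a joint would pass 70% of its speed; a pose out of reach is approached as far as the arm can. A call with a gripper value outside its range is refused whole. The fingers move at their own pace and stop on an object; FORCE is the grip in N (left out, the last holds). Time passes only in rows, so rows that repeat a pose let the fingers close. It gives the time, the measured TCP pose, the force and the opening at its end, in the units of the state.
- observe(): the state, without advancing time (a new reading comes with each control period).
- get_image(name): name is "scene" or "top"; returns the picture (384x512x3 uint8, red, green, blue); there is no depth.
- camera_model(name): a dict with "vertical_fov" (degrees; the focal length in pixels is half the picture's height over the tangent of half this angle, whatever the lens; pixels are square), "cx", "cy" (the principal point, pixels), "dist_coeffs" ([k1, k2, p1, p2, k3] as OpenCV has them; the pictures are not rectified), "origin" and "orientation" of the camera in the world. Camera axes: x right, y down, z forward; pixel columns grow to the right and rows downward; lengths in mm; the calibration is good to about 2 mm. A picture is of the moment at which its call begins. camera_model takes no time and is no camera call.
- sign_off(): hands the job in, once; it reports no verdict.
The state is a dict: "clock": time; "joint_pos": joint angles; "dq": joint speeds; "tau": joint torques, N m; "position": TCP position; "tcp_rot": TCP orientation; "wrist_force": force on the tool from outside, world axes, zero at the start; "torque": the same for the moment, N m; "finger_gap": finger opening in mm.
Only numpy, scipy, OpenCV 4.12 (cv2) and the standard library are available. Lean on these libraries where they do the work, as an engineer would, in place of code of your own. Each camera call takes 0.05 s, during which the arm holds its last target.

TASK

First turn the small rotary table by its black handle until the steel bush clicks into place under the hole of the fixed guide arm, and let go of the handle. Then take the blue-handled probe out of its stand and lower it upright through the guide hole into the bush until its red ring is level with the top of the guide arm; the probe must never touch the guide, the bush or the table. Finish while still holding it there, centred and still, and leave the other things where they stand.

Things in the scene. Friction and masses are not known exactly. Their poses are not given: they have to be found in the camera images.
- fixture: Grey indexing fixture, fixed. Origin on its table's axis at bench height; z up, x towards the guide hole. Base 196 mm across, 24 mm high; aluminium table 170 mm across, top at 40 mm, hub 28 mm across, 4 mm high. A column (26 x 44 mm, at x = 116 mm) carries the guide arm: a plate 44 mm wide from x = 31 to 129 mm, underside at 86 mm, top at 98 mm (4 mm screw heads on the column).
- table (a joint): Angle of the rotary table (rad), growing counterclockwise seen from above. Spring detents at -1.571, -0.785 and 0; at 0 the bush is under the guide hole. Starts between -1.6 and -0.75, mostly at one of those two detents: turn it counterclockwise. End stop at +0.10. Turning takes up to about 0.5 N m; released within about 0.2 rad of a detent, it springs in.
- handle_top (a point): Centre of the top end of the table's upright black handle pin: 14 mm across, 43 mm long below this point, then a 4 mm steel washer 20 mm across on the table. The top is 87 mm above the bench. The pin stands 70 mm from the table's axis and turns with the table, 135 degrees clockwise of the bush seen from above.
- bush_mouth (a point): Centre of the upper mouth of the steel bush on the table, 76 mm above the bench. The bush is 36 mm across and 36 mm high, its straight bore 22 mm wide and open down to the table top. It sits 55 mm from the table's axis and turns with the table; when in place there are 10 mm between it and the guide arm.
- guide_hole (a point): Centre of the guide hole at the top face of the guide arm, 98 mm above the bench. The hole is 22 mm wide, vertical, through the 12 mm plate, 55 mm from the table's axis.
- stand: Fixed aluminium probe stand: base 80 x 80 x 8 mm, block 46 x 46 mm, top 100 mm above the bench. Origin at the centre of its underside. A vertical hole 13 mm wide holds the probe.
- probe: The probe, loose, about 0.12 kg, 138 mm long. Origin at the centre of its lower tip; z up along its axis. Steel shank 10 mm across from 0 to 90 mm, flange 28 mm across from 90 to 94 mm, round blue handle 22 mm across from 94 to 134 mm. It hangs upright by the flange in the stand, tip 10 mm above the bench; lift it straight up over 90 mm to leave the stand.
- probe_ring (a point): Middle of the red ring, 4 mm tall, round the shank, 40 mm above the tip; it is to come level with the top of the guide arm (the tip is then half way down the bush).
- probe_grip (a point): Middle of the blue handle, on the axis, 114 mm above the tip.
- spare_bush: Bystander: loose grey steel bush, 36 mm across, 84 mm high, standing on the bench. Origin at the centre of its underside.
- oil_bottle: Bystander: loose cream oil bottle with red tip, 45 mm across, 127 mm high. Origin at the centre of its underside.
- al_part: Bystander: loose pale aluminium part, 46 x 46 x 48 mm. Origin at the centre of its underside.
Things that resemble listed ones, but are neither listed nor needed, are in the scene too. Of the things like the probe, leave any that is turquoise or yellow; of the rest the smaller one is meant.

How it is judged:
By the outcome, as a careful person would: the job done as asked, in the order asked, and still so for the second after the job is handed in, while the arm keeps its last pose, push and grip.
It also fails if it takes over 64 s, if anything falls off the work surface, if the arm or the gripper's body presses on something with over 40 N, if the wrist force passes 120 N, or if a joint passes its speed limit or range.

## Working session

There is one attempt and no reset: what is moved stays moved. The work goes in short steps, Python scripts to look and compute and a shell command to move; the robot and the scene stay as the last step left them, time stands still between calls to the robot, and variables do not carry over. Pictures are saved under pics/ and viewed, and the job is handed in when it is done.

```bash
mkdir -p pics; ls
cat > h.py <<'E'
import numpy as np, cv2
from bench import observe,get_image,camera_model,hold_point_z
from scipy.spatial.transform import Rotation as R
def save(n,im): cv2.imwrite('pics/'+n+'.png',cv2.cvtColor(im,cv2.COLOR_RGB2BGR))
def load(n): return cv2.cvtColor(cv2.imread('pics/'+n+'.png'),cv2.COLOR_BGR2RGB)
def cam(n):
    c=camera_model(n);f=192/np.tan(np.radians(c['vertical_fov']/2))
    K=np.array([[f,0,c['cx']],[0,f,c['cy']],[0,0,1]]);o=c['orientation']
    Rm=R.from_euler('xyz',o).as_matrix() if np.size(o)==3 else np.array(o)
    return K,np.array(c['dist_coeffs'],float),np.array(c['origin'],float),Rm
def ray(n,u,v):
    K,D,o,Rm=cam(n)
    p=cv2.undistortPoints(np.array([[[u,v]]],float),K,D)[0,0]
    d=Rm@np.array([p[0],p[1],1]);return o,d/np.linalg.norm(d)
def onz(n,u,v,z):
    o,d=ray(n,u,v);return o+d*(z-o[2])/d[2]
def proj(n,P):
    K,D,o,Rm=cam(n)
    q=(np.atleast_2d(P)-o)@Rm
    return cv2.projectPoints(q,np.zeros(3),np.zeros(3),K,D)[0][:,0]
def two(a,b):
    (o1,d1),(o2,d2)=ray(*a),ray(*b)
    t=np.linalg.lstsq(np.c_[d1,-d2],o2-o1,rcond=None)[0]
    p,q=o1+d1*t[0],o2+d2*t[1];return (p+q)/2,np.linalg.norm(p-q)
E
python3 - <<'E'
from h import *
print(observe());print(hold_point_z() if callable(hold_point_z) else hold_point_z)
for n in('scene','top'):
    print(camera_model(n));save(n+'0',get_image(n))
E
```

```text
pics
{'clock': 0.0, 'joint_pos': array([ 1.27770824e+00,  3.79429441e-01,  1.73480679e+00,  9.05656579e-06,
        1.02849631e+00, -3.32981383e-02]), 'dq': array([-0.00149613,  0.00024997,  0.00177479, -0.00149559,  0.00121849,
       -0.00051118]), 'tau': array([ 5.85589373e-05, -7.63727117e+01, -4.34348130e+01,  6.50494848e-02,
        4.23911121e-02, -7.46903356e-05]), 'position': array([179.69651021, 676.11251609, 213.26077426]), 'tcp_rot': array([-3.14154696e+00,  1.13899709e-03,  1.31100173e+00]), 'wrist_force': array([-0.57536786,  0.32616968,  0.30077196]), 'torque': array([-0.00733883,  0.02035321, -0.02110482]), 'finger_gap': 91.32168204194204}
18.8
{'vertical_fov': 57.107859865273404, 'cx': 256.99832680899317, 'cy': 191.81044103173713, 'dist_coeffs': array([-0.00360228,  0.        ,  0.        ,  0.        ,  0.        ]), 'origin': array([-294.3568133 ,  538.06756417,  541.68479967]), 'orientation': array([-1.9803057 ,  0.00345196, -2.13897083])}
{'vertical_fov': 47.47278495812084, 'cx': 259.6589736977866, 'cy': 191.39054567244955, 'dist_coeffs': array([-0.09599963,  0.        ,  0.        ,  0.        ,  0.        ]), 'origin': array([ 366.18099685,  -42.57355196, 1656.53841034]), 'orientation': array([-3.00545729, -0.00473656, -1.55034321])}
```

Run:
```python
from h import *
for n in('scene','top'):
    save(n+'0b',cv2.resize(load(n+'0'),(800,600),interpolation=cv2.INTER_CUBIC))
```

```text
(no output)
```

View pics/scene0b.png

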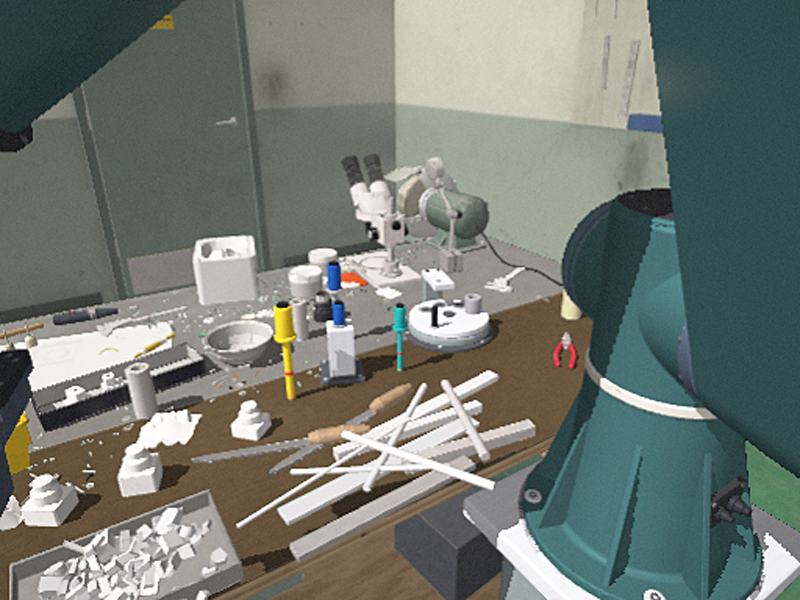

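View pics/top0b.png

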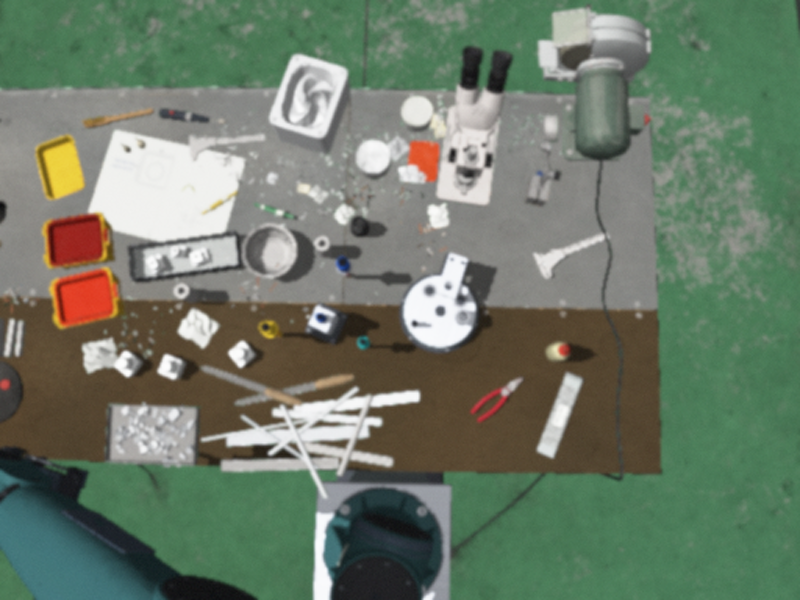

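Run:
```python
from h import *
t=load('top0');s=load('scene0')
save('tc',cv2.resize(t[140:240,180:330],None,fx=5,fy=5,interpolation=cv2.INTER_CUBIC))
save('sc',cv2.resize(s[155:260,165:325],None,fx=5,fy=5,interpolation=cv2.INTER_CUBIC))
```

```text
(no output)
```

View pics/tc.png

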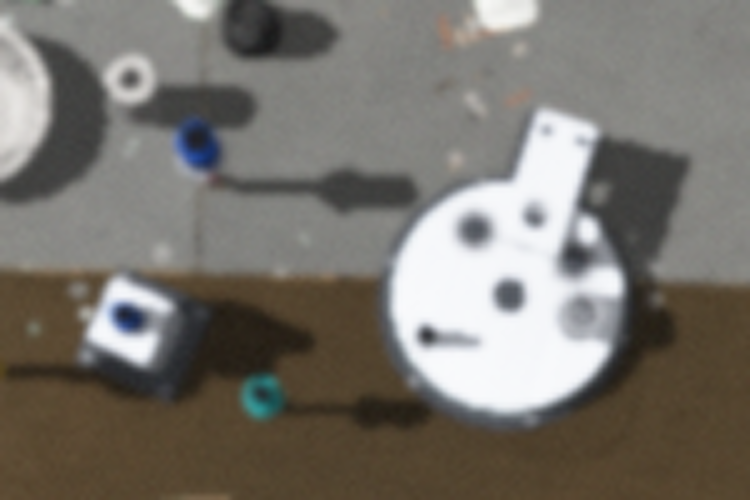

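View pics/sc.png

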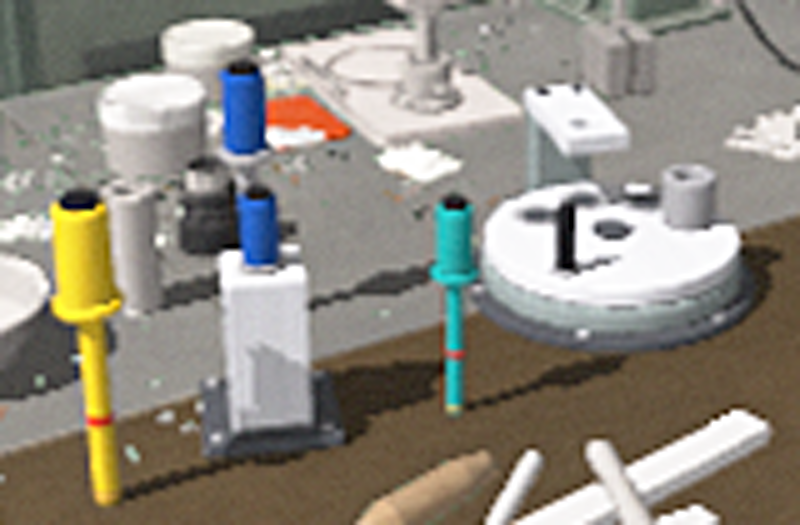

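Run:
```python
from h import *
t=load('top0');s=load('scene0')
c=lambda x,y,ox,oy:((x+.5)/5-.5+ox,(y+.5)/5-.5+oy)
T=lambda x,y:c(x,y,180,140); S=lambda x,y:c(x,y,165,155)
def show(l,p): print(l,np.round(p,1))
show('hub',onz('top',*T(510,295),44)); show('gh top',onz('top',*T(535,213),98)); show('gh sc',onz('scene',*S(580,123),98))
show('bush top',onz('top',*T(580,315),76)); show('bush sc',onz('scene',*S(690,174),76))
show('handle top',onz('top',*T(425,333),87)); show('handle sc',onz('scene',*S(567,203),87))
show('probe top',onz('top',*T(126,316),148)); show('probe sc',onz('scene',*S(258,190),148))
show('teal',onz('top',*T(262,397),138));show('teal base sc',onz('scene',*S(453,410),0))
show('blue2',two(('top',*T(200,135)),('scene',*S(243,65)))[0])
show('yellow sc',onz('scene',*S(105,500),0))
for nm,im,box,n in(('top',t,(190,260,190,220),'top'),):
    h=cv2.cvtColor(im,cv2.COLOR_RGB2HSV)
# blue mask
for n,im in(('top',t),('scene',s)):
    h=cv2.cvtColor(im,cv2.COLOR_RGB2HSV)
    m=((h[...,0]>105)&(h[...,0]<130)&(h[...,1]>150)).astype(np.uint8)
    k,l,st,ce=cv2.connectedComponentsWithStats(m)
    for i in range(1,k):
        if st[i,4]>10: print(n,st[i],ce[i])
```

```text
hub [ 561.8 -127.9   44. ]
gh top [ 615.4 -142.3   98. ]
gh sc [ 615.7 -137.4   98. ]
bush top [ 544.3 -177.4   76. ]
bush sc [ 544.4 -177.5   76. ]
handle top [527.7 -64.6  87. ]
handle sc [530.5 -65.5  87. ]
probe top [528.9 144.5 148. ]
probe sc [528.3 149.6 148. ]
teal [475.3  48.8 138. ]
teal base sc [478.6  53.2   0. ]
blue2 [653.3  95.4 174.1]
yellow sc [501.1 264.5   0. ]
top [217 168   6   5  18] [219.88888889 170.33333333]
scene [209 169   9  17 126] [213.34920635 177.08730159]
scene [212 194   9  14  95] [216.07368421 200.55789474]
```

```bash
cat >> h.py <<'E'
def crop(n,out,u0,v0,w,h,f,im=None):
    im=load(n) if im is None else im
    save(out,cv2.resize(im[v0:v0+h,u0:u0+w],None,fx=f,fy=f,interpolation=cv2.INTER_CUBIC))
def row(P,yaw,st=None):
    st=st or observe();p=np.array(st['position']);r=R.from_euler('xyz',st['tcp_rot'])
    d=r.inv().apply(np.array(P,float)-p)/10
    w=(r.inv()*R.from_euler('xyz',[np.pi,0,yaw])).as_rotvec()
    return np.round(np.r_[d,w],3).tolist()
def st():
    o=observe();print(round(o['clock'],2),np.round(o['position'],1),np.round(o['tcp_rot'],3),'F',np.round(o['wrist_force'],1),'gap',round(o['finger_gap'],1),'q',np.round(o['joint_pos'],2))
E
python3 - <<'E'
from h import *
a=load('top0');b=load('scene0')
A=cv2.resize(a[172:226,254:310],(784,756//1)[:2] if 0 else None,fx=7,fy=7,interpolation=cv2.INTER_CUBIC)
B=cv2.resize(b[168:228,258:315],None,fx=7,fy=7,interpolation=cv2.INTER_CUBIC)
H=max(A.shape[0],B.shape[0]);pad=lambda x:np.pad(x,((0,H-x.shape[0]),(0,0),(0,0)))
save('fx',np.hstack([pad(A),pad(B)]))
E
```

```text
(no output)
```

View pics/fx.png

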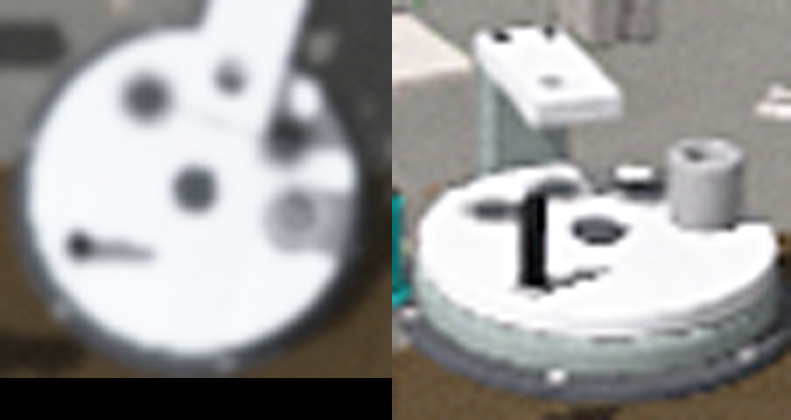

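Run:
```python
from h import *
T=lambda x,y:('top',(x+.5)/7-.5+254,(y+.5)/7-.5+172); S=lambda x,y:('scene',(x+.5)/7-.5+258,(y+.5)/7-.5+168)
for l,a,b,z in(('handle',T(79,244),S(144,190),87),('hub',T(195,190),S(599-392,229),44),('bush',T(291,217),S(314,151),76),('guide',T(231,78),S(159,81),98)):
    print(l,onz(*a,z).round(1),onz(*b,z).round(1),two(a,b))
print(row([529,-65,150],.48))
```

```text
handle [526.9 -65.5  87. ] [533.4 -68.1  87. ] (array([527.13322806, -64.7186716 ,  90.06364603]), np.float64(1.86476692771107))
hub [ 561.4 -127.2   44. ] [ 557.8 -123.9   44. ] (array([ 561.80174594, -127.22845073,   41.56278688]), np.float64(0.3630492791263692))
bush [ 544.4 -175.8   76. ] [ 546.5 -178.4   76. ] (array([ 544.0129351 , -175.91095887,   77.47856869]), np.float64(0.6815097479235007))
guide [ 613.5 -142.2   98. ] [ 616.7 -136.8   98. ] (array([ 615.48721947, -139.78217994,   97.51788046]), np.float64(6.240415563096253))
[-62.655, 52.797, 6.394, 0.0, 0.001, 0.831]
```

```bash
python3 -m pendant '[[-62.7,52.8,0,0,0,0.82,9.1],[-62.7,52.8,0,0,0,0.82,9.1],[-62.7,52.8,0,0,0,0.82,9.1],[-62.7,52.8,0,0,0,0.82,9.1],[-62.7,52.8,0,0,0,0.82,9.1],[-62.7,52.8,0,0,0,0.82,9.1],[-62.7,52.8,0,0,0,0.82,9.1],[-62.7,52.8,0,0,0,0.82,9.1],[-62.7,52.8,0,0,0,0.82,9.1],[-62.7,52.8,0,0,0,0.82,9.1],[-62.7,52.8,0,0,0,0.82,9.1],[-62.7,52.8,0,0,0,0.82,9.1]]' 10
python3 - <<'E'
from h import *
st(); print(row([528.5,-65.5,150],.49))
E
```

```text
clock: 1.3
position: [435.8, 131.7, 214.0]
tcp_rot: [3.142, -0.0, 0.491]
wrist_force: [0.7, 1.0, -0.0]
finger_gap: 90.9
1.3 [435.8 131.7 214. ] [ 3.142 -0.     0.491] F [ 0.7  1.  -0. ] gap 90.9 q [ 0.24 -0.02  2.22  0.    0.95 -0.25]
[-1.125, 21.76, 6.405, 0.0, -0.0, 0.001]
```

```bash
python3 -m pendant '[[-1.1,21.8,0,0,0,0,7],[-1.1,21.8,0,0,0,0,7],[-1.1,21.8,0,0,0,0,7],[-1.1,21.8,0,0,0,0,6],[-1.1,21.8,0,0,0,0,6],[-1.1,21.8,6,0,0,0,6],[-1.1,21.8,8,0,0,0,6],[-1.1,21.8,10,0,0,0,6],[-1.1,21.8,10,0,0,0,6]]' 10
python3 - <<'E'
from h import *
st()
a=get_image('top');b=get_image('scene');save('top1',a);save('scene1',b)
A=cv2.resize(a[160:240,240:320],None,fx=5,fy=5,interpolation=cv2.INTER_CUBIC)
B=cv2.resize(b[148:228,250:330],None,fx=5,fy=5,interpolation=cv2.INTER_CUBIC)
save('v1',np.hstack([A,B]))
E
```

```text
clock: 2.2
position: [526.4, -63.1, 111.3]
tcp_rot: [-3.138, 0.004, 0.491]
wrist_force: [-0.9, 0.6, 1.1]
finger_gap: 59.7
2.2 [526.4 -63.1 111.3] [-3.138  0.004  0.491] F [-0.9  0.6  1.1] gap 59.7 q [-0.16  0.27  2.12  0.    0.76 -0.65]
```

View pics/v1.png

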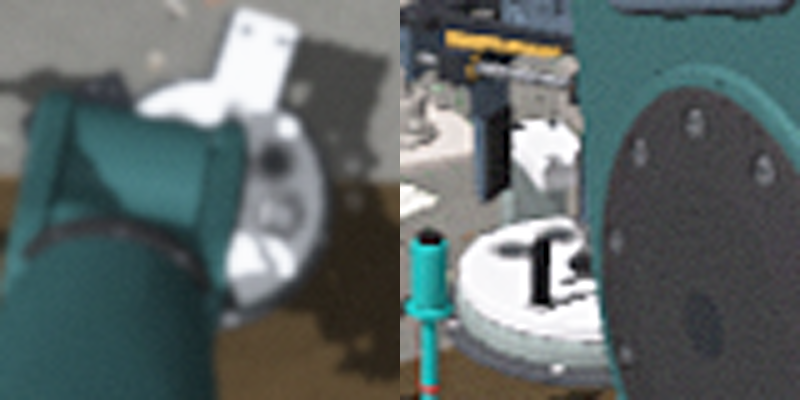

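Run:
```python
from h import *
st();o=observe();r=R.from_euler('xyz',o['tcp_rot'])
for x in(-43.4,-29.9,29.9,43.4):
  for y in(-16,16):
    P=o['position']+r.apply([x,y,0]); q=proj('scene',P)[0]; print(x,y,((q-[250,148])+.5)*5+[400,0])
for P in ([528,-66,87],[528,-66,44]): print(((proj('scene',P)[0]-[250,148])+.5)*5+[400,0])
print(row([528,-66,56],.49))
```

```text
2.3 [528.5 -63.4 114.3] [-3.141  0.     0.491] F [-0.1 -0.5  0.3] gap 59.9 q [-0.16  0.27  2.11  0.    0.76 -0.65]
-43.4 -16 [595.14439609 222.75521369]
-43.4 16 [616.65977083 204.78848278]
-29.9 -16 [574.97139902 218.50878869]
-29.9 16 [596.83666899 200.73954051]
29.9 -16 [488.28048188 200.26066965]
29.9 16 [511.58935334 183.32803566]
43.4 -16 [469.29122172 196.26357785]
43.4 16 [492.90328277 179.51158757]
[545.43613086 239.70277838]
[544.03425518 300.89401467]
[-0.164, 0.205, 5.828, -0.0, 0.0, 0.001]
```

```bash
python3 -m pendant '[[-0.1,0.3,2.5,0,0,0,6],[-0.1,0.3,4.5,0,0,0,6],[-0.1,0.3,5.8,0,0,0,6],[-0.1,0.3,5.8,0,0,0,5],[-0.1,0.3,5.8,0,0,0,3],[-0.1,0.3,5.8,0,0,0,1.2],[-0.1,0.3,5.8,0,0,0,1.2],[-0.1,0.3,5.8,0,0,0,1.2],[-0.1,0.3,5.8,0,0,0,1.2],[-0.1,0.3,5.8,0,0,0,1.2]]' 4
python3 - <<'E'
from h import *
st()
save('scene2',get_image('scene'));st();crop('scene2','v2',250,148,80,80,7)
E
```

```text
clock: 3.3
position: [529.4, -66.9, 56.2]
tcp_rot: [3.141, -0.001, 0.491]
wrist_force: [-0.3, 2.3, 2.4]
finger_gap: 13.4
3.3 [529.4 -66.9  56.2] [ 3.141e+00 -1.000e-03  4.910e-01] F [-0.3  2.3  2.4] gap 13.4 q [-0.17  0.37  2.12  0.    0.65 -0.66]
3.35 [529.3 -66.8  56.2] [ 3.141 -0.     0.491] F [0.2 2.6 4.9] gap 13.4 q [-0.17  0.37  2.12  0.    0.65 -0.66]
```

View pics/v2.png

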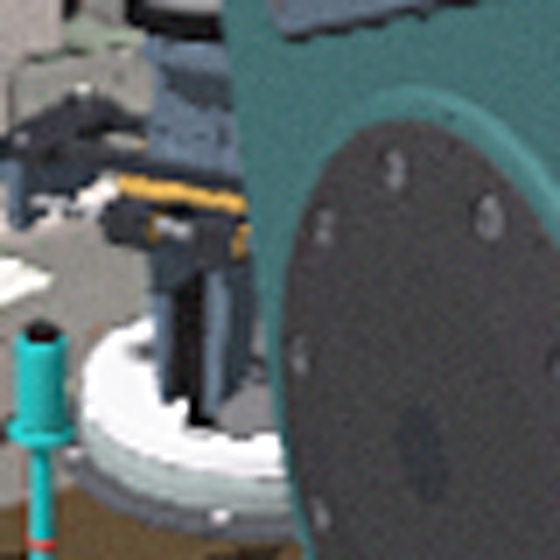

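Run:
```python
from h import *
o=observe();C=np.array([561.3,-127.2]);p=np.array([529.1,-66.6])
for k in range(1,17):
    t=.1*k;c,s=np.cos(t),np.sin(t);q=C+np.array([[c,-s],[s,c]])@(p-C)
    print(k,row([*q,56.2],.491+t,o))
```

```text
1 [-0.696, 0.0, -0.003, 0.0, -0.0, -0.1]
2 [-1.374, 0.101, -0.003, 0.0, -0.0, -0.2]
3 [-2.039, 0.269, -0.003, 0.0, -0.0, -0.3]
4 [-2.684, 0.502, -0.004, 0.0, -0.0, -0.4]
5 [-3.303, 0.799, -0.004, 0.0, -0.0, -0.5]
6 [-3.888, 1.156, -0.004, 0.0, -0.0, -0.6]
7 [-4.436, 1.57, -0.004, 0.0, -0.0, -0.7]
8 [-4.939, 2.036, -0.004, 0.0, -0.0, -0.8]
9 [-5.393, 2.551, -0.004, 0.0, -0.0, -0.9]
10 [-5.793, 3.107, -0.004, 0.0, -0.0, -1.0]
11 [-6.136, 3.702, -0.004, 0.0, -0.0, -1.1]
12 [-6.418, 4.327, -0.004, 0.0, -0.0, -1.2]
13 [-6.636, 4.977, -0.004, 0.0, -0.0, -1.3]
14 [-6.788, 5.646, -0.004, 0.0, -0.0, -1.4]
15 [-6.872, 6.327, -0.004, 0.001, -0.0, -1.5]
16 [-6.888, 7.013, -0.004, 0.001, -0.0, -1.6]
```

```bash
python3 -m pendant '[[0,0,0,0,0,0,1.7],[-0.7,0.0,0,0,0,-0.1,1.7],[-1.38,0.1,0,0,0,-0.2,1.7],[-2.04,0.27,0,0,0,-0.3,1.7],[-2.68,0.5,0,0,0,-0.4,1.7],[-3.3,0.8,0,0,0,-0.5,1.7],[-3.89,1.16,0,0,0,-0.6,1.7],[-4.44,1.57,0,0,0,-0.7,1.7],[-4.94,2.04,0,0,0,-0.8,1.7],[-4.94,2.04,0,0,0,-0.8,1.7]]' 4
python3 - <<'E'
from h import *
st();o=observe();C=np.array([561.3,-127.2]);p=np.array([529.1,-66.6])
for k in range(9,17):
    t=.1*k;c,s=np.cos(t),np.sin(t);q=C+np.array([[c,-s],[s,c]])@(p-C)
    print(k,row([*q,56.2],.491+t,o))
save('scene3',get_image('scene'));st();crop('scene3','v3',230,148,100,80,7)
E
```

```text
clock: 4.35
position: [494.8, -108.5, 55.8]
tcp_rot: [-3.141, 0.0, 1.292]
wrist_force: [-0.2, -0.8, -0.3]
finger_gap: 16.9
4.35 [ 494.8 -108.5   55.8] [-3.141  0.     1.292] F [-0.2 -0.8 -0.3] gap 16.9 q [-0.26  0.34  2.17 -0.    0.63 -1.55]
9 [-0.627, 0.077, -0.038, -0.0, 0.0, -0.099]
10 [-1.305, 0.177, -0.038, -0.0, 0.0, -0.199]
11 [-1.97, 0.344, -0.038, -0.0, -0.0, -0.299]
12 [-2.616, 0.577, -0.038, -0.0, -0.0, -0.399]
13 [-3.234, 0.873, -0.038, -0.0, -0.0, -0.499]
14 [-3.82, 1.23, -0.038, -0.0, -0.0, -0.599]
15 [-4.368, 1.643, -0.038, -0.0, -0.0, -0.699]
16 [-4.872, 2.109, -0.038, -0.0, -0.0, -0.799]
4.4 [ 494.9 -108.2   55.8] [-3.141 -0.     1.288] F [-0.5  2.5  0.2] gap 16.8 q [-0.26  0.34  2.17  0.    0.63 -1.55]
```

View pics/v3.png

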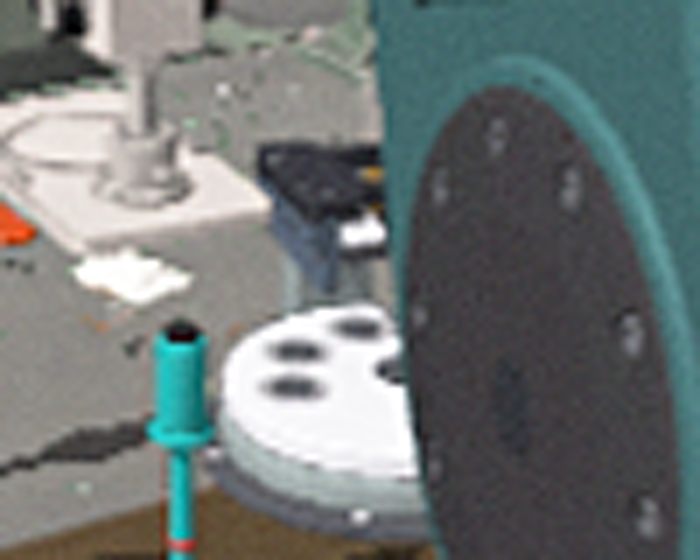

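```bash
python3 -m pendant '[[-0.66,0.04,0,0,0,-0.1,1.7],[-1.33,0.14,0,0,0,-0.2,1.7],[-1.99,0.31,0,0,0,-0.3,1.7],[-2.63,0.54,0,0,0,-0.4,1.7],[-3.25,0.84,0,0,0,-0.5,1.7],[-3.83,1.2,0,0,0,-0.6,1.7],[-4.37,1.61,0,0,0,-0.7,1.7],[-4.75,1.95,0,0,0,-0.78,1.7],[-4.75,1.95,0,0,0,-0.78,1.7],[-4.75,1.95,0,0,0,-0.78,1.7]]' 4
python3 - <<'E'
from h import *
st()
E
```

```text
clock: 5.4
position: [500.6, -158.9, 55.8]
tcp_rot: [-3.141, -0.0, 2.067]
wrist_force: [-0.5, 0.8, 0.0]
finger_gap: 16.7
5.4 [ 500.6 -158.9   55.8] [-3.141 -0.     2.067] F [-0.5  0.8  0. ] gap 16.7 q [-0.35  0.36  2.14 -0.    0.64 -2.42]
```

```bash
python3 -m pendant '[[0,0,0,0,0,0,6],[0,0,0,0,0,0,6],[0,0,0,0,0,0,6],[0,0,0,0,0,0,6],[0,0,-4,0,0,0,6],[0,0,-8,0,0,0,6],[0,0,-13,0,0,0,6],[0,0,-17,0,0,0,6],[0,0,-17,0,0,0,6]]' 10
python3 - <<'E'
from h import *
st();print(row([450,130,220],2.067),'probe yaw')
E
```

```text
clock: 6.3
position: [503.3, -160.1, 231.5]
tcp_rot: [3.136, 0.006, 2.071]
wrist_force: [0.1, 0.7, -0.9]
finger_gap: 60.1
6.3 [ 503.3 -160.1  231.5] [3.136 0.006 2.071] F [ 0.1  0.7 -0.9] gap 60.1 q [-0.35  0.08  2.07 -0.    0.98 -2.42]
[28.02, 9.218, 1.027, 0.006, 0.006, 0.004] probe yaw
```

```bash
python3 - <<'E'
from h import *
print(row([480,147,225],1.571))
E
python3 -m pendant '[[28,11,0,0,0,0.5,6],[28,11,0,0,0,0.5,6],[28,11,0,0,0,0.5,6],[28,11,0,0,0,0.5,6],[28,11,0,0,0,0.5,6],[28,11,0,0,0,0.5,6],[28,11,0,0,0,0.5,6],[28,11,0,0,0,0.5,6],[28,11,0,0,0,0.5,6]]' 10
python3 - <<'E'
from h import *
st()
a=get_image('top');b=get_image('scene');save('top4',a);save('scene4',b)
A=cv2.resize(a[172:226,254:310],None,fx=7,fy=7,interpolation=cv2.INTER_CUBIC)
B=cv2.resize(b[168:222,258:315],None,fx=7,fy=7,interpolation=cv2.INTER_CUBIC)
save('v4',np.hstack([A,B]))
crop('top4','v4t',180,140,120,100,6)
E
```

```text
[28.071, 12.668, 0.545, 0.007, 0.005, 0.5]
clock: 7.2
position: [462.7, 139.0, 225.4]
tcp_rot: [-3.141, 0.0, 1.572]
wrist_force: [0.6, -0.1, 0.6]
finger_gap: 60.2
7.2 [462.7 139.  225.4] [-3.141  0.     1.572] F [ 0.6 -0.1  0.6] gap 60.2 q [ 0.24  0.01  2.16 -0.    0.97 -1.33]
```

View pics/v4.png

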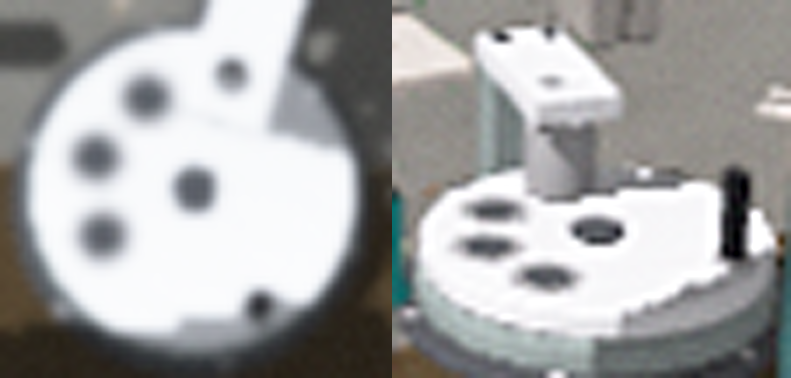

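View pics/scene4.png

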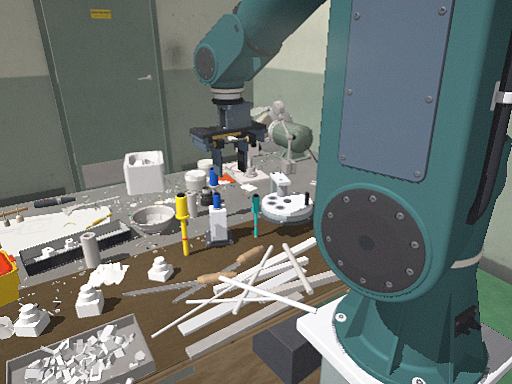

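Run:
```python
from h import *
a=load('top4');b=load('scene4')
A=cv2.resize(a[158:194,272:302],None,fx=16,fy=16,interpolation=cv2.INTER_NEAREST)
A=np.clip(A.astype(float)*1.0,0,255).astype(np.uint8)
B=cv2.resize(b[170:190,266:292],None,fx=12,fy=12,interpolation=cv2.INTER_NEAREST)
B=np.pad(B,((0,A.shape[0]-B.shape[0]),(0,0),(0,0)))
save('v5',np.hstack([A,B]))
g=cv2.cvtColor(a,cv2.COLOR_RGB2GRAY);print(g[176:192,278:296])
```

```text
[[187 193 194 197 221 241 249 250 250 250 250 250 250 250 250 250 247 230]
 [238 241 242 242 245 248 250 250 249 250 250 250 250 250 251 250 244 214]
 [248 250 250 250 250 250 250 249 248 248 249 250 250 251 250 249 240 195]
 [250 250 250 250 250 250 248 242 236 236 242 247 250 250 250 247 230 168]
 [249 249 250 250 250 249 240 216 184 182 207 236 247 250 250 245 215 140]
 [247 249 250 250 250 246 225 166 124 116 155 216 244 249 249 243 207 142]
 [239 246 249 250 250 244 212 154 124 116 139 199 240 248 248 237 202 154]
 [224 242 248 250 250 245 221 174 151 143 155 201 239 248 246 230 188 163]
 [205 235 246 250 250 247 234 205 178 175 189 223 243 248 244 221 177 160]
 [192 231 245 250 250 249 245 233 221 216 229 241 248 248 239 206 171 159]
 [189 228 243 249 250 249 249 247 243 243 246 249 250 247 232 195 163 158]
 [199 229 241 246 247 247 248 249 249 249 249 250 250 245 223 182 162 156]
 [220 236 243 244 243 243 243 245 247 249 250 250 249 240 211 172 161 156]
 [236 244 247 247 246 243 238 238 243 246 247 248 247 237 204 172 160 159]
 [245 248 249 249 249 247 245 244 244 245 244 244 244 235 207 182 175 170]
 [249 250 249 250 249 249 249 249 248 247 246 245 244 241 230 219 214 208]]
```

View pics/v5.png

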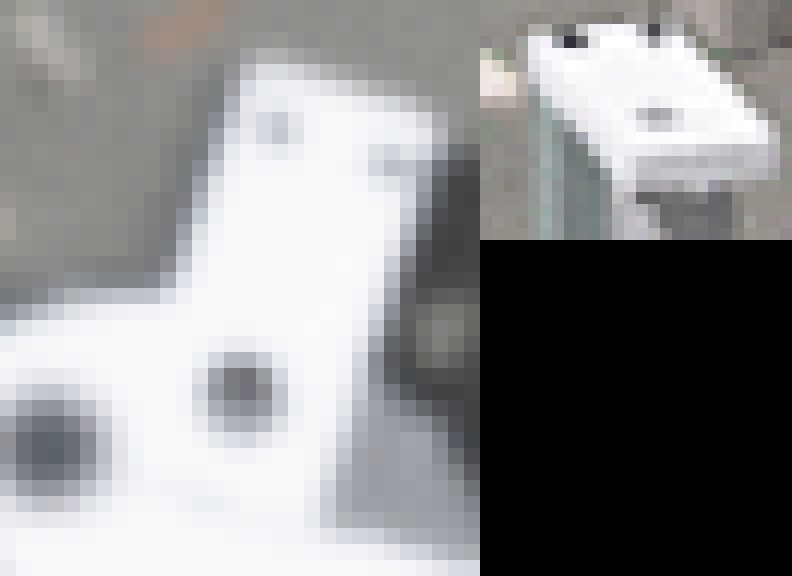

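Run:
```python
from h import *
crop('top4','v4t',185,130,110,85,7)
T=lambda x,y:('top',x,y)
print('guide',onz('top',286.65,182.2,98)); print('handle', onz('top',(262.5)/7-.5+254,(303.5)/7-.5+172,87))
print('hub',onz('top',(195.5)/7-.5+254,(189.5)/7-.5+172,44))
```

```text
guide [ 615.37603875 -142.47496559   98.        ]
handle [ 498.28829642 -160.33875202   87.        ]
hub [ 561.92767087 -127.23420048   44.        ]
```

View pics/v4t.png

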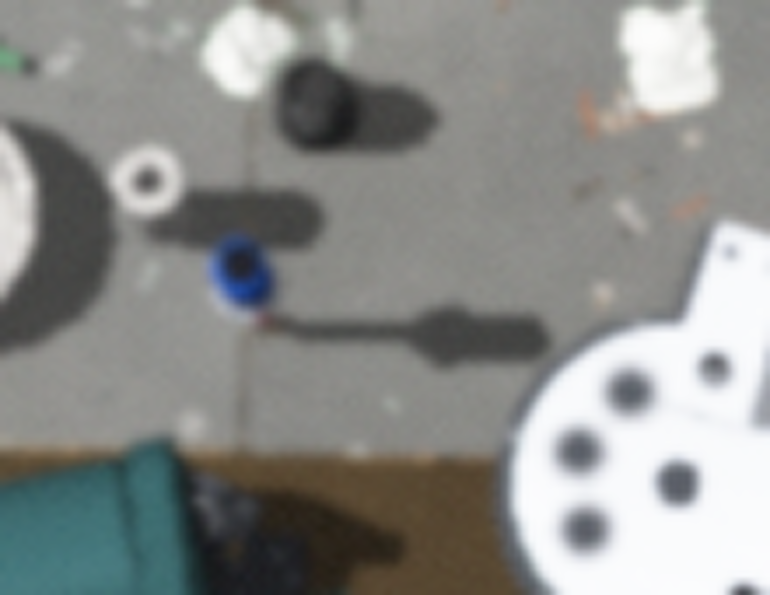

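Run:
```python
from h import *
a=load('top0');b=load('scene0')
h=cv2.cvtColor(a,cv2.COLOR_RGB2HSV)
A=cv2.resize(a[190:222,192:226],None,fx=11,fy=11,interpolation=cv2.INTER_NEAREST)
B=cv2.resize(b[188:250,200:236],None,fx=8,fy=8,interpolation=cv2.INTER_NEAREST)
H=max(len(A),len(B));pad=lambda x:np.pad(x,((0,H-len(x)),(0,0),(0,0)))
save('v6',np.hstack([pad(A),pad(B)]))
print(onz('scene',216.07,200.56,124),two(('top',205,203),('scene',216.2,192.6)))
o=observe()
# top edge of handle cap in scene -> predicted col for candidates
for P in([528,147,148],[528,147,104],[528,147,124]): print(proj('scene',P),proj('top',P))
```

```text
[528.16165781 151.3938942  124.        ] (array([529.62574884, 146.19104753, 146.34836829]), np.float64(5.107666568967275))
[[217.08469006 192.42557182]] [[204.06286943 203.02919608]]
[[217.83522929 206.60806871]] [[205.554841   204.37366467]]
[[217.49729416 200.22339863]] [[204.8870912  203.77196289]]
```

View pics/v6.png

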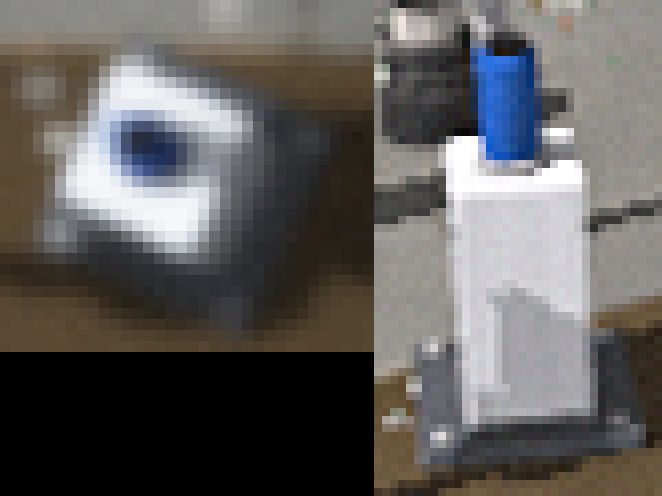

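Run:
```python
from h import *
print(row([529,147,225],1.571),row([529,147,109],1.571))
```

```text
[0.877, 6.601, 0.058, -0.0, 0.0, -0.001] [0.879, 6.607, 11.658, -0.0, 0.0, -0.001]
```

```bash
python3 -m pendant '[[0.9,6.6,0,0,0,0,8.5],[0.9,6.6,0,0,0,0,8.5],[0.9,6.6,4,0,0,0,8.5],[0.9,6.6,6,0,0,0,8.5],[0.9,6.6,6,0,0,0,8.5],[0.9,6.6,6,0,0,0,8.5]]' 10
python3 - <<'E'
from h import *
st();b=get_image('scene');save('scene7',b);crop('scene7','v7',180,110,80,100,6)
o=observe();r=R.from_euler('xyz',o['tcp_rot']);g=o['finger_gap']/2
for x in(-g-13.5,-g,g,g+13.5):
    q=proj('scene',o['position']+r.apply([x,-16,0]))[0];q2=proj('scene',o['position']+r.apply([x,16,0]))[0];print(round(x),((q-[180,110])+.5)*6,((q2-[180,110])+.5)*6)
print(((proj('scene',o['position'])-[180,110])+.5)*6)
E
```

```text
clock: 7.9
position: [529.2, 147.4, 166.3]
tcp_rot: [-3.141, 0.0, 1.57]
wrist_force: [0.0, -0.2, 0.5]
finger_gap: 85.1
7.9 [529.2 147.4 166.3] [-3.141  0.     1.57 ] F [ 0.  -0.2  0.5] gap 85.1 q [ 0.23  0.21  2.06 -0.    0.87 -1.34]
-56 [343.04577255 445.06451752] [310.28434751 423.97692697]
-43 [317.82552897 450.99969659] [285.46666833 429.62872976]
43 [150.67747677 490.33741944] [121.19328022 467.04195166]
56 [122.80010965 496.89862018] [ 93.83021181 473.27434988]
[[220.36261005 458.95078595]]
```

View pics/v7.png

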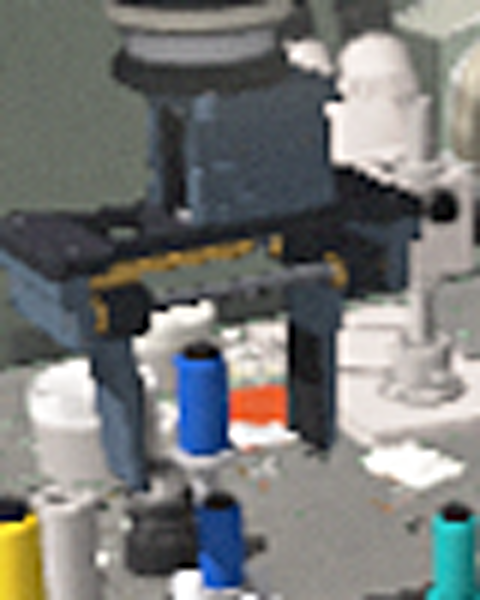

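```bash
python3 -m pendant '[[0,0,3,0,0,0,8.5],[0,0,5,0,0,0,8.5],[0,0,5.7,0,0,0,6],[0,0,5.7,0,0,0,4],[0,0,5.7,0,0,0,3],[0,0,5.7,0,0,0,2.6],[0,0,5.7,0,0,0,2.6],[0,0,5.7,0,0,0,2.6]]' 4
python3 - <<'E'
from h import *
st();b=get_image('scene');save('scene8',b);crop('scene8','v8',180,150,80,80,8)
E
```

```text
clock: 8.75
position: [529.3, 148.4, 109.5]
tcp_rot: [3.141, -0.0, 1.571]
wrist_force: [-0.4, 0.5, -0.1]
finger_gap: 39.6
8.75 [529.3 148.4 109.5] [ 3.141 -0.     1.571] F [-0.4  0.5 -0.1] gap 39.6 q [ 0.23  0.3   2.08 -0.    0.76 -1.34]
```

View pics/v8.png

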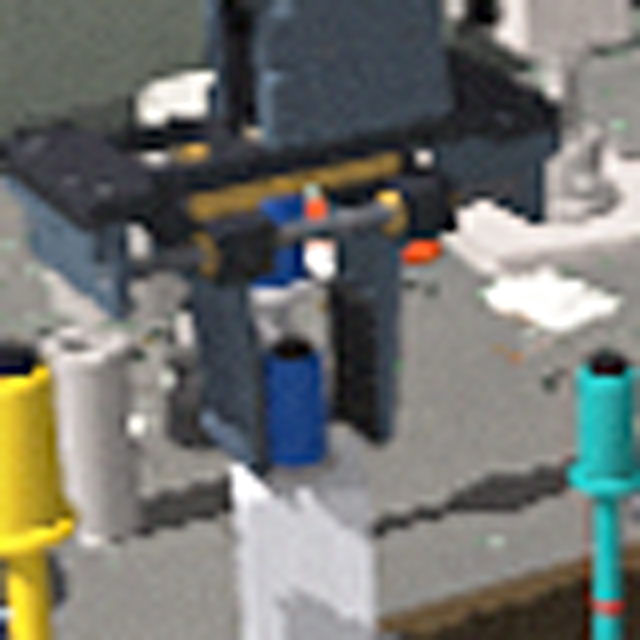

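```bash
python3 -m pendant '[[0,0,0,0,0,0,2.6],[0,0,0,0,0,0,2.6],[0,0,0,0,0,0,2.6],[0,0,0,0,0,0,2.6],[0,0,0,0,0,0,2.6]]' 4
python3 - <<'E'
from h import *
st();b=get_image('scene');save('scene9',b);crop('scene9','v9',195,180,40,40,15)
E
```

```text
clock: 9.3
position: [529.0, 148.3, 108.9]
tcp_rot: [-3.142, 0.0, 1.571]
wrist_force: [0.6, -0.3, -0.1]
finger_gap: 26.0
9.3 [529.  148.3 108.9] [-3.142  0.     1.571] F [ 0.6 -0.3 -0.1] gap 26.0 q [ 0.23  0.3   2.08 -0.    0.76 -1.34]
```

View pics/v9.png

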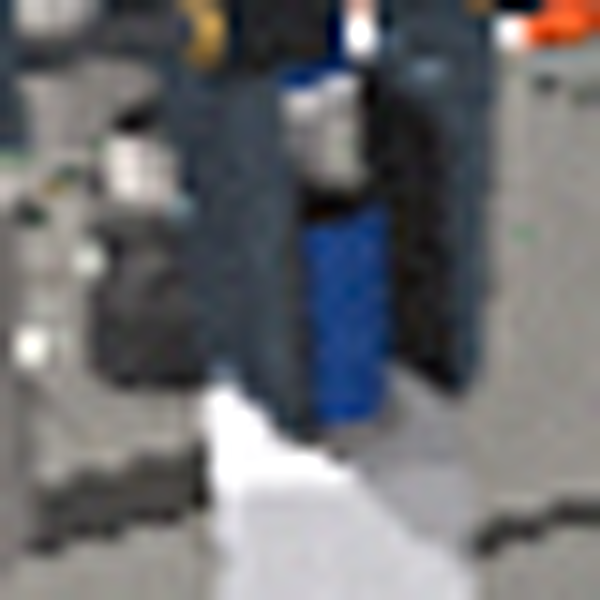

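```bash
python3 -m pendant '[[0,0,0,0,0,0,4.5],[0,0,0,0,0,0,4.5],[0,0,0,0,0,0.14,4.5],[0,0,0,0,0,0.28,4.5],[0,0,0,0,0,0.42,4.5],[0,0,0,0,0,0.56,4.5],[0,0,0,0,0,0.7,4.5],[0,0,0,0,0,0.84,4.5],[0,0,0,0,0,0.98,4.5],[0,0,0,0,0,1.12,4.5],[0,0,0,0,0,1.26,4.5],[0,0,0,0,0,1.4,4.5]]' 4
python3 -m pendant '[[0,0,0,0,0,0.14,4],[0,0,0,0,0,0.17,3],[0,0,0,0,0,0.17,1.8],[0,0,0,0,0,0.17,1.8],[0,0,0,0,0,0.17,1.8],[0,0,0,0,0,0.17,1.8],[0,0,0,0,0,0.17,1.8],[0,0,0,0,0,0.17,1.8],[0,0,0,0,0,0.17,1.8]]' 4
python3 - <<'E'
from h import *
st()
b=get_image('scene');save('scene10',b);crop('scene10','v10',190,170,50,50,12)
E
```

```text
clock: 10.55
position: [529.0, 148.3, 108.9]
tcp_rot: [3.142, 0.0, 0.165]
wrist_force: [0.0, 0.0, 1.0]
finger_gap: 45.4
clock: 11.45
position: [529.2, 148.3, 109.0]
tcp_rot: [-3.142, -0.0, 0.001]
wrist_force: [3.5, 0.1, 0.1]
finger_gap: 22.0
11.45 [529.2 148.3 109. ] [-3.142e+00 -0.000e+00  1.000e-03] F [3.5 0.1 0.1] gap 22.0 q [ 0.23  0.3   2.08 -0.    0.76  0.23]
```

View pics/v10.png

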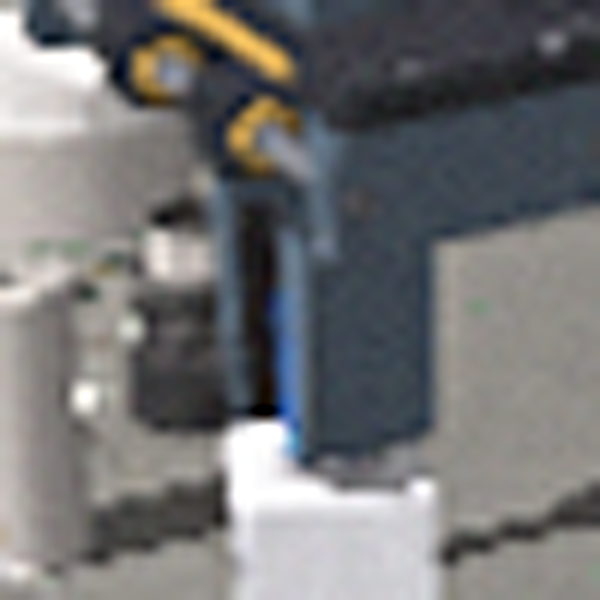

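```bash
python3 -m pendant '[[0.15,0,0,0,0,0,1.8],[0.15,0,0,0,0,0,1.8],[0.15,0,0,0,0,0,1.8]]' 4
python3 -m pendant '[[0.15,0,0,0,0,0,1.8],[0.15,0,0,0,0,0,1.8],[0.15,0,0,0,0,0,1.8]]' 4
python3 -m pendant '[[0.15,0,0,0,0,0,1.8],[0.15,0,0,0,0,0,1.8],[0.15,0,0,0,0,0,1.8]]' 4
```

```text
clock: 11.8
position: [530.0, 148.3, 108.9]
tcp_rot: [3.141, 0.001, 0.001]
wrist_force: [-3.9, 0.6, 4.7]
finger_gap: 21.6
clock: 12.1
position: [531.6, 148.2, 108.9]
tcp_rot: [3.141, 0.001, 0.001]
wrist_force: [-4.0, -0.3, 3.2]
finger_gap: 21.6
clock: 12.4
position: [533.3, 148.3, 108.9]
tcp_rot: [3.142, 0.0, 0.001]
wrist_force: [-3.0, 0.4, 2.5]
finger_gap: 21.6
```

```bash
python3 -m pendant '[[0,0,0,0,0,0,4.5],[0,0,0,0,0,0,4.5],[-0.3,0,0,0,0,0,4.5],[-0.3,0,0,0,0,0,4.5]]' 4
python3 -m pendant '[[0,0,0,0,0,0,3],[0,0,0,0,0,0,2.2],[0,0,0,0,0,0,1.8],[0,0,0,0,0,0,1.8],[0,0,0,0,0,0,1.8],[0,0,0,0,0,0,1.8],[0,0,0,0,0,0,1.8],[0,0,0,0,0,0,1.8]]' 4
python3 - <<'E'
from h import *
st();st()
E
```

```text
clock: 12.8
position: [530.2, 148.3, 108.9]
tcp_rot: [3.142, 0.0, 0.001]
wrist_force: [-0.2, 0.2, -0.2]
finger_gap: 44.8
clock: 13.6
position: [530.6, 148.3, 109.0]
tcp_rot: [-3.142, -0.0, 0.001]
wrist_force: [0.6, -0.1, 0.2]
finger_gap: 22.0
13.6 [530.6 148.3 109. ] [-3.142e+00 -0.000e+00  1.000e-03] F [ 0.6 -0.1  0.2] gap 22.0 q [ 0.23  0.3   2.08 -0.    0.76  0.23]
13.6 [530.6 148.3 109. ] [-3.142e+00 -0.000e+00  1.000e-03] F [ 0.6 -0.1  0.2] gap 22.0 q [ 0.23  0.3   2.08 -0.    0.76  0.23]
```

```bash
python3 -m pendant '[[0,0,0,0,0,0,4.5],[0,0,0,0,0,0,4.5],[0,0,0,0,0,-0.14,4.5],[0,0,0,0,0,-0.28,4.5],[0,0,0,0,0,-0.42,4.5],[0,0,0,0,0,-0.56,4.5],[0,0,0,0,0,-0.7,4.5],[0,0,0,0,0,-0.84,4.5],[0,0,0,0,0,-0.98,4.5],[0,0,0,0,0,-1.12,4.5],[0,0,0,0,0,-1.26,4.5],[0,0,0,0,0,-1.4,4.5]]' 4
python3 -m pendant '[[0,0,0,0,0,-0.14,4],[0,0,0,0,0,-0.17,3],[0,0,0,0,0,-0.17,1.8],[0,0,0,0,0,-0.17,1.8],[0,0,0,0,0,-0.17,1.8],[0,0,0,0,0,-0.17,1.8],[0,0,0,0,0,-0.17,1.8],[0,0,0,0,0,-0.17,1.8],[0,0,0,0,0,-0.17,1.8]]' 4
python3 - <<'E'
from h import *
st()
E
```

```text
clock: 14.8
position: [530.3, 148.3, 108.8]
tcp_rot: [-3.141, 0.0, 1.407]
wrist_force: [-0.3, -0.5, -0.1]
finger_gap: 45.4
clock: 15.7
position: [530.4, 148.3, 108.9]
tcp_rot: [-3.141, 0.0, 1.571]
wrist_force: [-0.2, -0.3, -0.9]
finger_gap: 21.9
15.7 [530.4 148.3 108.9] [-3.141  0.     1.571] F [-0.2 -0.3 -0.9] gap 21.9 q [ 0.23  0.3   2.08 -0.    0.76 -1.34]
```

```bash
python3 -m pendant '[[0,0,0,0,0,0,1.5],[0,0,0,0,0,0,1.5],[0,0,0,0,0,0,1.5],[0,0,-0.5,0,0,0,1.5],[0,0,-1.5,0,0,0,1.5],[0,0,-3,0,0,0,1.5],[0,0,-5,0,0,0,1.5],[0,0,-7,0,0,0,1.5],[0,0,-9,0,0,0,1.5],[0,0,-11,0,0,0,1.5],[0,0,-11,0,0,0,1.5]]' 30
python3 - <<'E'
from h import *
st();b=get_image('scene');save('scene11',b);crop('scene11','v11',170,110,80,100,6)
E
```

```text
clock: 16.8
position: [532.1, 148.7, 222.7]
tcp_rot: [3.136, -0.001, 1.571]
wrist_force: [0.1, 0.1, -0.8]
finger_gap: 21.7
16.8 [532.1 148.7 222.7] [ 3.136e+00 -1.000e-03  1.571e+00] F [ 0.1  0.1 -0.8] gap 21.7 q [ 0.23  0.13  2.03  0.    0.97 -1.34]
```

View pics/v11.png

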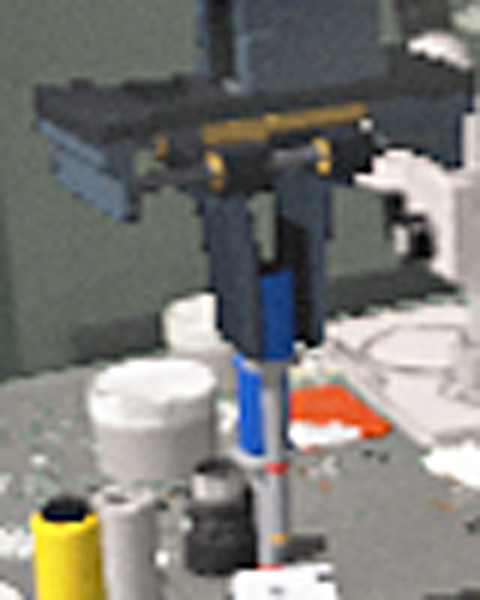

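Run:
```python
from h import *
st();o=observe();p=o['position']
for dz in(-98.9,-98.9+40,-98.9+90,-98.9+138): print(dz,((proj('scene',p+[0,0,dz])[0]-[170,110])+.5)*6)
crop('scene11','v11b',200,155,36,60,10)
```

```text
16.85 [531.3 148.5 220.9] [ 3.138e+00 -1.000e-03  1.571e+00] F [ 0.3  0.  -1.4] gap 21.4 q [ 0.23  0.14  2.03 -0.    0.97 -1.34]
-98.9 [282.17938273 546.49710729]
-58.900000000000006 [277.94387225 468.2560701 ]
-8.900000000000006 [272.45600497 366.81400938]
39.099999999999994 [266.97410072 265.40684533]
```

View pics/v11b.png

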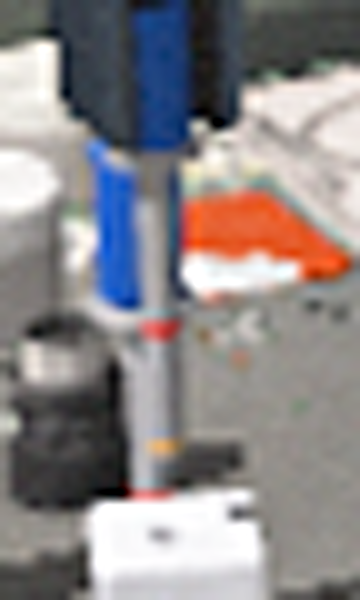

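Run:
```python
from h import *
def pr(n,P,off): return proj(n,P)[0]
def arm(G,a):
    ux=np.array([np.cos(a),np.sin(a)]);uy=np.array([-ux[1],ux[0]])
    f=lambda x,y,z:np.r_[G+ux*(x-55)+uy*y,z]
    return {'nl':f(31,22,98),'nr':f(31,-22,98),'fl':f(129,22,98),'fr':f(129,-22,98),'h':f(55,0,98),'nlb':f(31,22,86),'nrb':f(31,-22,86)}
for G in([615,-142.7],[616.5,-142]):
  for k,P in arm(np.array(G),-.29).items():
    s=proj('scene',P)[0]-[.5,.2]; t=proj('top',P)[0]
    print(k,'sc12',np.round((s-[266,170]+.5)*12+[480,0]),'top16',np.round((t-[272,158]+.5)*16))
```

```text
nl sc12 [626. 149.] top16 [119. 467.]
nr sc12 [773. 133.] top16 [305. 527.]
fl sc12 [520.  33.] top16 [248.  62.]
fr sc12 [658.  18.] top16 [432. 120.]
h sc12 [672. 111.] top16 [243. 397.]
nlb sc12 [626. 189.] top16 [116. 475.]
nrb sc12 [772. 172.] top16 [301. 534.]
nl sc12 [621. 148.] top16 [116. 461.]
nr sc12 [768. 131.] top16 [302. 520.]
fl sc12 [515.  32.] top16 [245.  55.]
fr sc12 [653.  17.] top16 [429. 114.]
h sc12 [666. 110.] top16 [240. 390.]
nlb sc12 [620. 187.] top16 [113. 469.]
nrb sc12 [767. 171.] top16 [298. 527.]
```

Run:
```python
from h import *
crop('scene4','v12',264,168,32,24,24)
```

```text
(no output)
```

View pics/v12.png

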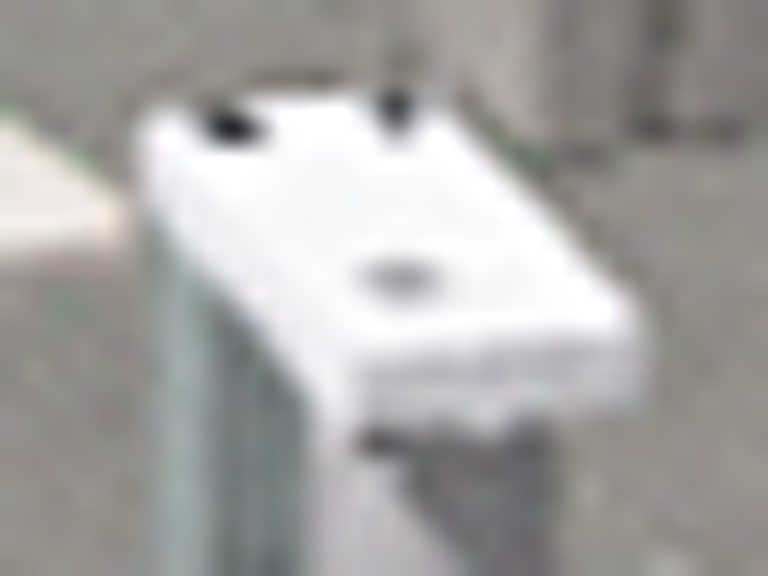

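```bash
python3 - <<'E'
from h import *
st();print(row([615.5,-142.5,235],1.571))
E
python3 -m pendant '[[-15,2,-1.5,0,0,0,1.5],[-29,8.4,-1.5,0,0,0,1.5],[-29,8.4,-1.5,0,0,0,1.5],[-29,8.4,-1.5,0,0,0,1.5],[-29,8.4,-1.5,0,0,0,1.5],[-29,8.4,-1.5,0,0,0,1.5],[-29,8.4,-1.5,0,0,0,1.5],[-29,8.4,-1.5,0,0,0,1.5],[-29,8.4,-1.5,0,0,0,1.5],[-29,8.4,-1.5,0,0,0,1.5],[-29,8.4,-1.5,0,0,0,1.5]]' 30
python3 - <<'E'
from h import *
st();a=get_image('top');b=get_image('scene');save('scene13',b);save('top13',a)
save('v13',np.hstack([cv2.resize(a[150:230,240:320],None,fx=5,fy=5,interpolation=cv2.INTER_CUBIC),cv2.resize(b[120:200,240:320],None,fx=5,fy=5,interpolation=cv2.INTER_CUBIC)]))
E
```

```text
16.85 [531.3 148.5 220.9] [ 3.138e+00 -1.000e-03  1.571e+00] F [ 0.3  0.  -1.4] gap 21.4 q [ 0.23  0.14  2.03 -0.    0.97 -1.34]
[-29.101, 8.418, -1.406, 0.003, -0.001, 0.0]
clock: 17.95
position: [614.3, -140.6, 233.9]
tcp_rot: [-3.141, -0.0, 1.572]
wrist_force: [0.2, 0.5, -1.8]
finger_gap: 21.2
17.95 [ 614.3 -140.6  233.9] [-3.141 -0.     1.572] F [ 0.2  0.5 -1.8] gap 21.2 q [-0.26  0.25  1.87  0.    1.02 -1.83]
```

View pics/v13.png

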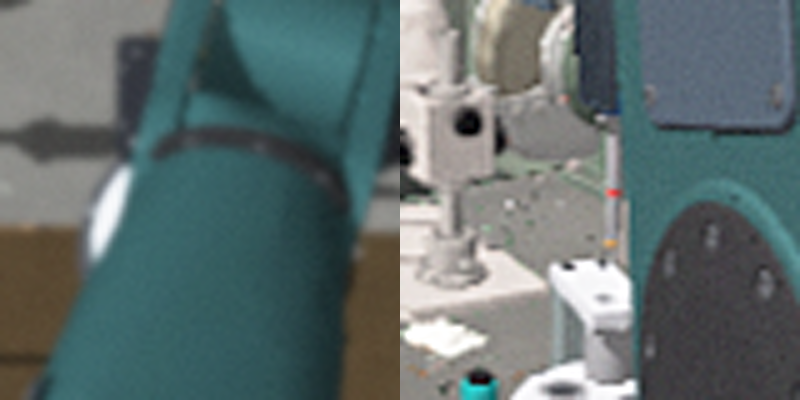

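Run:
```python
from h import *
st();o=observe();p=o['position'];r=R.from_euler('xyz',o['tcp_rot'])
crop('scene13','v14',266,138,26,52,12)
b=load('scene13');hs=cv2.cvtColor(b,cv2.COLOR_RGB2HSV)
m=((hs[...,0]<8)|(hs[...,0]>172))&(hs[...,1]>120)
ys,xs=np.nonzero(m[140:180,270:290]);print('red',xs.mean()+270,ys.mean()+140,len(xs))
for dz in(98.9,58.9,8.9,): print(dz,q:=proj('scene',p+r.apply([0,0,dz]))[0],((q-[266,138])+.5)*12)
for G in([615,-142.7,98],[616.5,-142,98],[p[0],p[1],98]): print(G,q:=proj('scene',G)[0],((q-[266,138])+.5)*12)
```

```text
18.05 [ 614.5 -140.9  234. ] [ 3.141 -0.     1.572] F [-0.7  0.8 -0.9] gap 21.1 q [-0.26  0.25  1.87  0.    1.02 -1.83]
red 282.5 158.0 2
98.9 [281.89973146 168.92985627] [196.79677749 377.15827522]
58.9 [282.19386868 157.68622953] [200.32642417 242.23475433]
8.9 [282.57257089 143.20000819] [204.87085067  68.40009833]
[615, -142.7, 98] [281.96346488 178.95185904] [197.56157862 497.42230849]
[616.5, -142, 98] [281.54151155 178.85925695] [192.49813863 496.31108346]
[np.float64(614.4696339134344), np.float64(-140.91553785721968), 98] [281.63590947 179.10211004] [193.63091364 499.22532049]
```

View pics/v14.png

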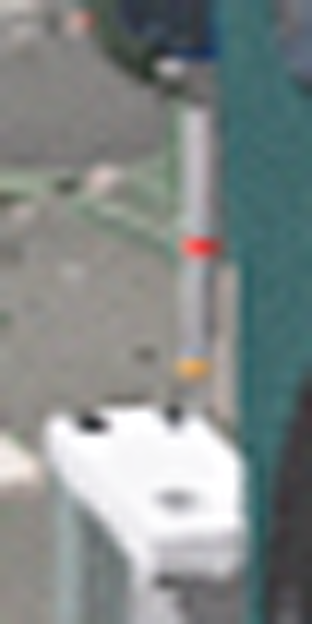

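```bash
python3 -m pendant '[[-0.1,0.07,0,0,0,0,1.5],[-0.1,0.07,1,0,0,0,1.5],[-0.1,0.07,2,0,0,0,1.5],[-0.1,0.07,2.4,0,0,0,1.5],[-0.1,0.07,2.4,0,0,0,1.5],[-0.1,0.07,2.4,0,0,0,1.5],[-0.1,0.07,2.4,0,0,0,1.5]]' 30
cat > look.py <<'E'
from h import *
import sys
n=sys.argv[1]
st();o=observe();p=o['position'];r=R.from_euler('xyz',o['tcp_rot'])
b=get_image('scene');save('s_'+n,b)
crop('s_'+n,'v_'+n,264,140,26,50,12)
for dz in(98.9,58.9,8.9): q=proj('scene',p+r.apply([0,0,dz]))[0];print(dz,((q-[264,140])+.5)*12)
for G in([615.8,-142.3,98],): q=proj('scene',G)[0];print(G,((q-[264,140])+.5)*12)
E
python3 look.py a
```

```text
clock: 18.75
position: [615.4, -142.7, 210.2]
tcp_rot: [3.141, 0.0, 1.571]
wrist_force: [-0.8, 0.7, -1.4]
finger_gap: 21.0
18.75 [ 615.4 -142.7  210.2] [3.141 0.    1.571] F [-0.8  0.7 -1.4] gap 21.0 q [-0.26  0.28  1.88 -0.    0.98 -1.84]
98.9 [221.91752082 429.51691373]
58.9 [225.44287446 296.88178124]
8.9 [229.9807312  126.03739886]
[615.8, -142.3, 98] [218.78518861 472.84793374]
```

View pics/v_a.png

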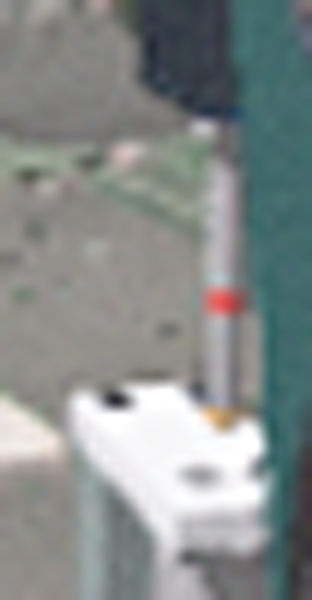

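Run:
```python
from h import *
b=load('scene4');g=cv2.cvtColor(b,cv2.COLOR_RGB2GRAY).astype(int)
print('cols 286..294');
for v in range(170,188): print(v,'L',g[v,266:274],'R',g[v,280:294])
def arm(G,a):
    G=np.array(G);ux=np.array([np.cos(a),np.sin(a)]);uy=np.array([-ux[1],ux[0]])
    f=lambda x,y,z:np.r_[G+ux*(x-55)+uy*y,z]
    return {'nl':f(31,22,98),'nr':f(31,-22,98),'fl':f(129,22,98),'fr':f(129,-22,98),'h':f(55,0,98),'nlb':f(31,22,86),'nrb':f(31,-22,86),'flb':f(129,22,86)}
for k,P in arm([615.3,-142.5],-.285).items(): print(k,np.round(proj('scene',P)[0]-[.1,-.1],2))
```

```text
cols 286..294
170 L [147 147 149 148 150 145 143 146] R [124 133 159 163 171 167 145 130 126 130 116 109 126 130]
171 L [146 147 145 143 137 139 144 142] R [123 149 159 148 170 167 147 125 128 126 108 110 131 128]
172 L [142 142 144 134 173 175 125 112] R [ 74 162 178 130 153 170 144 127 126 125 105 107 133 127]
173 L [136 145 140 161 233 242 159  50] R [161 225 250 182 127 151 150 129 130 126  99  87 111 105]
174 L [193 152 136 165 232 250 250 244] R [245 250 255 248 180 120 118 112 105 121 138 137 136 134]
175 L [230 209 163 161 225 239 249 255] R [250 250 251 254 246 184 120 130 133 136 147 144 144 150]
176 L [233 235 223 183 204 236 239 249] R [248 249 248 251 253 247 186 131 144 146 143 143 141 142]
177 L [233 225 221 176 165 227 238 240] R [250 249 249 249 249 254 246 184 132 138 141 144 144 142]
178 L [178 173 176 160 144 188 229 240] R [237 243 252 254 254 252 254 239 166 138 139 146 147 145]
179 L [144 147 148 148 144 165 185 225] R [167 175 222 247 248 247 251 253 234 166 133 142 142 144]
180 L [137 139 140 142 150 162 149 167] R [205 210 232 244 245 249 251 254 255 237 170
[... 167 characters left out ...]
0 222 206 202 197 189 192 197 179 147 136 138]
183 L [138 142 140 140 145 170 152 119] R [191 185 183 188 179 187 183 181 192 191 175 142 138 135]
184 L [143 138 135 137 153 163 151 124] R [190 196 199 197 199 198 195 187 184 178 163 140 139 145]
185 L [138 139 131 137 151 167 146 124] R [167 170 160 180 193 153 140 159 153 145 147 142 142 143]
186 L [139 140 140 141 150 169 149 122] R [ 99 114 112 119 127 104 101 132 145 144 144 143 146 144]
187 L [144 142 143 143 151 164 147 121] R [147 104 109 107 103 103 105 129 147 145 146 146 143 145]
nl [278.05 182.21]
nr [290.27 180.82]
fl [269.04 172.53]
fr [280.52 171.32]
h [281.76 179.04]
nlb [277.97 185.5 ]
nrb [290.15 184.09]
flb [269.01 175.63]
```

```bash
python3 -m pendant '[[0,0,0.4,0,0,0,1.5],[0,0,0.9,0,0,0,1.5],[0,0,1.4,0,0,0,1.5],[0,0,1.8,0,0,0,1.5],[0,0,2,0,0,0,1.5],[0,0,2,0,0,0,1.5],[0,0,2,0,0,0,1.5]]' 30
python3 look.py b
```

```text
clock: 19.5
position: [615.3, -142.7, 190.0]
tcp_rot: [3.142, 0.0, 1.571]
wrist_force: [-0.4, -0.1, -1.2]
finger_gap: 21.3
19.5 [ 615.3 -142.7  190. ] [3.142 0.    1.571] F [-0.4 -0.1 -1.2] gap 21.3 q [-0.26  0.3   1.89 -0.    0.95 -1.84]
98.9 [220.38177305 495.54666052]
58.9 [223.84135452 364.63906222]
8.9 [228.29363345 196.05531704]
[615.8, -142.3, 98] [218.78518861 472.84793374]
```

View pics/v_b.png

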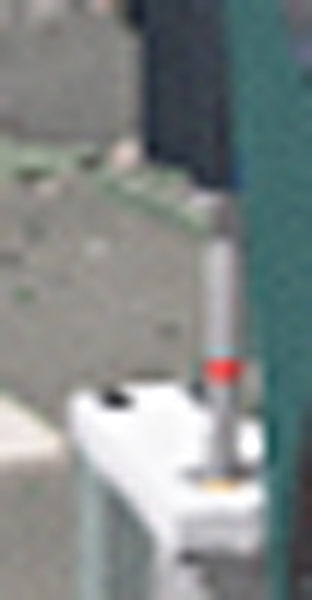

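```bash
python3 -m pendant '[[0,0,0.4,0,0,0,1.5],[0,0,0.9,0,0,0,1.5],[0,0,1.4,0,0,0,1.5],[0,0,1.9,0,0,0,1.5],[0,0,2.4,0,0,0,1.5],[0,0,2.8,0,0,0,1.5],[0,0,3.1,0,0,0,1.5],[0,0,3.2,0,0,0,1.5],[0,0,3.2,0,0,0,1.5],[0,0,3.2,0,0,0,1.5]]' 30
python3 look.py c
python3 - <<'E'
from h import *
crop('s_c','v_c2',272,166,20,24,24)
E
```

```text
clock: 20.55
position: [615.4, -142.7, 158.1]
tcp_rot: [3.141, 0.0, 1.571]
wrist_force: [0.9, 0.1, -1.6]
finger_gap: 21.7
20.55 [ 615.4 -142.7  158.1] [3.141 0.    1.571] F [ 0.9  0.1 -1.6] gap 21.7 q [-0.26  0.34  1.9  -0.    0.9  -1.84]
98.9 [217.54737389 597.26096737]
58.9 [220.94920712 469.0682155 ]
8.9 [225.32602225 304.02668562]
[615.8, -142.3, 98] [218.78518861 472.84793374]
```

View pics/v_c2.png

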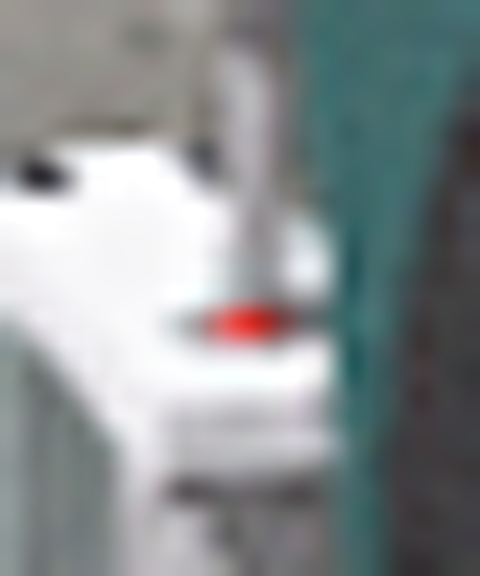

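```bash
python3 -m pendant '[[0,0.02,0.05,0,0,0,1.5],[0,0.02,0.1,0,0,0,1.5],[0,0.02,0.1,0,0,0,1.5],[0,0.02,0.1,0,0,0,1.5],[0,0.02,0.1,0,0,0,1.5],[0,0.02,0.1,0,0,0,1.5]]' 30
python3 look.py d
python3 - <<'E'
from h import *
crop('s_d','v_d2',272,166,20,24,24)
E
```

```text
clock: 21.2
position: [615.4, -142.7, 156.9]
tcp_rot: [-3.142, 0.0, 1.571]
wrist_force: [0.3, 1.2, -2.0]
finger_gap: 21.4
21.2 [ 615.4 -142.7  156.9] [-3.142  0.     1.571] F [ 0.3  1.2 -2. ] gap 21.4 q [-0.26  0.35  1.9  -0.    0.89 -1.84]
98.9 [217.21021843 600.96011322]
58.9 [220.58998105 472.8535409 ]
8.9 [224.93826171 307.92773898]
[615.8, -142.3, 98] [218.78518861 472.84793374]
```

View pics/v_d2.png

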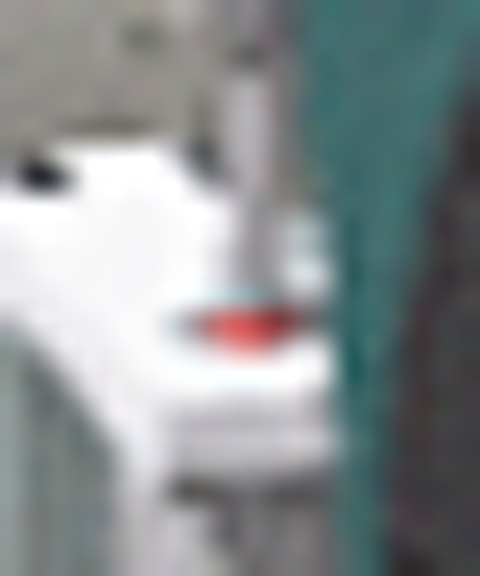

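View pics/s_d.png

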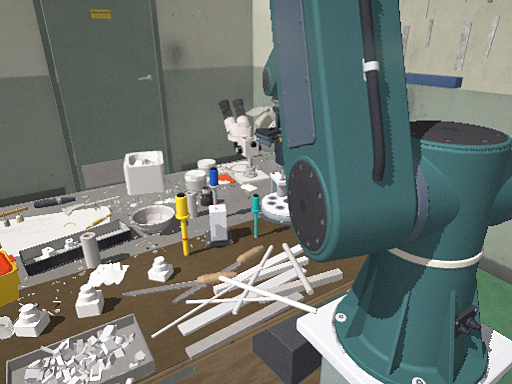

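Run:
```python
from h import *
from bench import sign_off
st();print(np.abs(observe()['dq']).max());print(sign_off())
```

```text
21.25 [ 615.4 -142.7  157. ] [3.142 0.    1.571] F [ 0.1 -0.6 -1.7] gap 21.4 q [-0.26  0.35  1.9  -0.    0.89 -1.84]
0.002820681116386896
the job is handed in; nothing more can be done
None
```

The job is handed in at 21.3 s. I turned the table by its handle until the bush was under the guide arm and let go. Then I lowered the blue probe upright through the guide hole, where it is still held.

**Last checks**
- **Table:** a picture taken after letting go shows the bush under the guide arm. The handle's position matches the detent to about 0.03 rad.
- **Right probe:** I took the smaller blue one, in the stand (scene pixel 216, 200). The larger blue one (213, 177), the turquoise one and the yellow one were left alone.
- **Probe in the hole:** the tool is vertical and still. In the scene view the ring sits in the hole mouth, off centre sideways by about 0.3 mm.
- **Height:** the tool height puts the ring level with the top of the guide arm, and the picture agrees to about 1 mm.
- **Contact:** I saw no sign of the probe touching the guide or bush. The side force at the readings while lowering stayed around 1 N, which is noise level.

**What was less certain**
- **Guide hole position:** the two camera readings first differed by about 5 mm. After checking against the held probe they agreed to about 1 mm. Camera offsets from gripping the handle and the probe suggested the hole could be up to 1.3 mm from where I aimed.
- **Centring along the scene camera's view:** I could not check this at the end because the arm hid the hole from the top camera. It rests on the earlier measurements, good to about 1.5 mm, against 6 mm of clearance.
- **Probe while still in the stand:** when first centring the gripper I pressed it sideways against its hole with about 4 N. I then re-centred until the force was near zero.

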